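# Fit the pole carrier onto the desk's dovetail equipment rail and clamp it

## Task

Slide the loose pole carrier onto the desk's dovetail rail from the rail's open end, and push it along gently, never ramming or wedging it, until it rests against the end stop. Then turn its side clamp knob clockwise all the way to its stop so that the carrier is clamped there, let go, and leave the other things on the desk where they are.

Things in the scene. Friction and masses are not known exactly. Their poses are not given: they have to be found in the camera images.
- rail: Aluminium dovetail rail, 200 mm long, fixed on a 200 x 90 x 6 mm foot plate. Origin on the desk under its middle, z up; x along the rail from its open end (x = -100 mm) to a steel end stop, a 60 mm wide block (top 53 mm above the desk) clamped with its face anywhere from x = +48 to +88 mm: find it by feel or sight. Dovetail top 40 mm wide, 41 mm up; underside 26 mm wide, 25 mm up.
- rail_entry (a point): Middle of the rail's open end: (-100, 0, 41) mm from the rail's origin, axes as the rail; the carrier goes on here in the +x direction. The first 12 mm of the dovetail are tapered: 33 mm wide and 38.5 mm high at the very end, full size 12 mm further in.
- carrier: Loose pole carrier, 0.35 to 0.65 kg, 60 (x) x 64 (y) mm, held by its black pole socket: a block 30 (x) x 28 (y) mm at its middle, 28 to 73 mm up. Origin mid underside (z 0 on the desk). Plate over two 16 mm deep jaws; the groove along x, 27.6 mm wide below, 41.6 mm at the top, has 0.8 mm play each side and 1.8 mm up on the rail. On the rail: x towards the stop, origin 25 mm above the desk.
- knob_grip (a point): On the clamp knob's vertical axis, 56.5 mm above the carrier's origin, at carrier x = 0, y = -64 mm, over an ear 44 mm wide at plate height (16 to 28 mm) reaching to y = -88 mm. The knob is a black upright bar 42 x 13 mm, from 36 to 67 mm above the origin; this point's x axis runs along the bar (along carrier x at joint 0) and turns with it.
- clamp_knob (a joint): Angle of the clamp knob (rad): 0 loose, grows when turned clockwise seen from above, hard stop at 1.5 (fully tight). At the start 0 to 0.2. Friction about 0.15 N m: it stays where it is left. In the last third of the turn the clamp pad presses on the rail and it gets a little stiffer, then the stop is firm (over 1 N m).
- clamp_pad: Small steel pad, 26 x 11 mm, inside the carrier's -y jaw, driven out to +y by the knob (2.2 mm per rad) against the flank of the dovetail. Origin at the pad's centre. The loose carrier slides with ordinary friction (a few newtons), but wedges when tipped, turned or held off the rail's line.
- sanitiser: Clear bottle, 56 mm wide, 150 mm high, bystander. Origin under its centre.
- tape_roll: Roll of tape lying flat, 56 mm wide, 20 mm high, bystander. Origin under its centre.
- stapler: Black stapler, 140 x 36 x 41 mm, bystander. Origin under its centre.
- pen_cup: Grey cup with pens, 76 mm wide, 100 mm high (pens to 145 mm), bystander. Origin under its centre.
- pill_jar: Amber jar, 48 mm wide, 75 mm high, bystander. Origin under its centre.
Not all that is in view belongs to the job. Of the things like the rail, leave any that is orange; of the rest the larger one is meant. What is shaped like the carrier but blue is not meant.

How it is judged:
On the way, in this order (a step that is already met when the one before it is completed fails the run):
1. the carrier is on the dovetail, part of the way along, its knob still loose (x of carrier in the frame of rail between -0.095 and 0 m and y of carrier in the frame of rail between -0.004 and 0.004 m and z of carrier in the frame of rail between 0.022 and 0.03 m and value of joint clamp_knob below 0.6 rad), for 0.1 s.
2. the carrier is against the end stop, its knob still loose (horizontal distance between carrier and stop_c0 below 0.038 m and z of carrier in the frame of rail below 0.03 m and value of joint clamp_knob below 0.6 rad), for 0.1 s.
3. the clamp knob is turned tight (value of joint clamp_knob above 1.35 rad), for 0.1 s.
At the end, for the whole second after the job is handed in: The carrier sits on the dovetail rail, within 2 mm of touching the end stop, straight and seated (origin 23 to 28 mm above the desk, within 4 mm of the rail's centre line), its clamp knob is turned to at least 1.35 rad and its pad presses on the rail with more than 8 N, and it is at rest (horizontal distance between carrier and stop_c0 below 0.038 m and y of carrier in the frame of rail between -0.004 and 0.004 m and z of carrier in the frame of rail between 0.023 and 0.028 m and angle between the x axis of carrier and the x axis of rail, either way round below 0.05 rad and value of joint clamp_knob above 1.35 rad and contact force between clamp_pad and rail above 8 N and linear speed of carrier below 0.01 m/s).
It fails at once if the carrier is rammed or wedged while it is pushed onto and along the rail (over 30 N between them) (contact force between carrier and rail above 30 N and x of carrier in the frame of rail below 0.012 m).
It fails at once if the carrier is rammed against the end stop (over 30 N) (contact force between carrier and stop_c0 above 30 N).
It fails at once if a bystander is moved by more than 30 mm (distance of any of sanitiser, tape_roll, stapler, pen_cup, pill_jar from where it was at the start of the episode above 0.03 m).
It also fails if it takes over 72 s, if anything falls off the work surface, if the arm or the gripper's body presses on something with over 40 N, if the wrist force passes 120 N, or if a joint passes its speed limit or range.

## Robot

A 7-joint arm with a two-finger parallel gripper is mounted at the origin on the work surface. World frame = base frame: x ahead of the robot, y to its left, z up, the work surface at z = 0. Lengths are in m, angles in rad, forces in N, time in s.
With the tool pointing down it reaches from about 0.4 to 0.875 m from the base axis. Payload 19.3 kg.
Tool frame: the origin (TCP) lies midway between the tips of the shut fingers; the grasp point (between the pads) lies 19 mm behind it; x points along the fingers, y is the direction in which the jaws open and shut, and the axes are right-handed (so a half turn about x gives the same grasp; the last joint's range is limited). The gripper opens to 85 mm and grips with 20 to 120 N. Pads are 22 mm wide; open, the fingers measure 114 mm over their backs; the gripper's body (76 mm by 85 mm) begins 54 mm behind the grasp point. The pads swing forward as they close: fully open they stand 13 mm farther back than shut.
Start: joints at [1.174, 0.521, -0.036, 1.599, 0.021, 1.021, -0.113], TCP at [0.201, -0.592, 0.193] pointing down, gripper open.
Joint ranges: [-2.91, 2.91], [-0.3, 2.13], [-1.5, 1.42], [0.17, 2.43], [-1.26, 4.41], [0.16, 1.93], [-2.52, 2.52]. Speed limits (rad/s): [1.89, 1.89, 2.39, 2.39, 3.01, 3.01, 3.01].

## Interface

Orientations are given as [roll, pitch, yaw] about the fixed x, y, z axes, in that order (R = Rz(yaw) Ry(pitch) Rx(roll)).
In Python, from workcell import telemetry, vision, workorder gives the robot as it stands. The module is installed in compiled form; this text tells all that it offers.
- The arm moves only by the tool play_rows, never from a script. Its argument "deltas" is a list of rows, each a list of 7 numbers: the shift along the world's x, y, z in mm, then the turn, a rotation vector about the world's x, y, z in degrees, then the finger opening in mm, from 0 to 85.4. In form: [[x, y, z, wx, wy, wz, jaw], ...]. A call has 1 to 8 rows; each row shifts and turns the commanded pose from where the row before left it; what a row does not reach is not made up. A row lasts 1/8 s, in which the tool goes at most 62.5 mm and 10.7 degrees, less where a joint would pass 70% of its speed; a pose out of reach is approached as far as the arm can. A call with a gripper value outside its range is refused whole. The fingers move at their own pace and stop on an object; "grip_force" is the grip in N (left out, the last holds). Time passes only in rows, so rows that do not move let the fingers close. It gives the time, the measured TCP pose, the force and the opening at its end, in the units of the state.
- telemetry.observe(): the state, without advancing time (a new reading comes with each control period).
- vision.grab_frame(name): name is "scene" or "top" or "wrist"; returns the picture (400x640x3 uint8, red, green, blue); there is no depth.
- vision.camera_info(name): a dict with "mtx" (3x3 intrinsics, pixels), "rvec" (rotation vector, rad) and "tvec" (3), from world to camera coordinates, as OpenCV has them. Camera axes: x right, y down, z forward; pixel columns grow to the right and rows downward; lengths in m; the calibration is good to about 2 mm. A picture is of the moment at which its call begins: read the wrist's pose just before it. camera_info takes no time and is no camera call; for the wrist camera it gives the pose at the moment of the call.
- workorder.job_done(): hands the job in, once; it reports no verdict.
The state is a dict: "clock": time; "qpos": joint angles; "qd": joint speeds; "joint_efforts": joint torques, N m; "position": TCP position; "tool_rot": TCP orientation; "force": force on the tool from outside, world axes, zero at the start; "moment": the same for the moment, N m; "grip_width": finger opening in m.
Only numpy, scipy, OpenCV 4.12 (cv2) and the standard library are available. Lean on these libraries where they do the work, as an engineer would, in place of code of your own. Each camera call takes 0.05 s, during which the arm holds its last target. There are 200 camera calls.

## Working session

There is one attempt and no reset: what is moved stays moved. The work goes in short steps, Python scripts to look and compute and a tool call to move; the robot and the scene stay as the last step left them, time stands still between calls to the robot, and variables do not carry over. Pictures are saved under pics/ and viewed, about 8 in all and at most 12, crops included, and the job is handed in when it is done.

Besides the shell and the picture viewer there is one more tool, called as name(argument=value, ...), one argument or row to a line, values as JSON. play_rows: Moves the arm, as the interface text tells. Its arguments: {"type":"object","properties":{"deltas":{"type":"array","items":{"type":"array","items":{"type":"number"}}},"grip_force":{"type":"number"}},"required":["deltas"]}

```bash
mkdir -p pics
cat > h.py <<'E'
import numpy as np, cv2
from workcell import telemetry, vision, workorder
def grab(n,f=None):
    ci=vision.camera_info(n); im=vision.grab_frame(n)[:,:,::-1].copy()
    if f: cv2.imwrite('pics/'+f,im)
    return im,ci
def ray(ci,uv,z):
    K=np.array(ci['mtx'],float);R=cv2.Rodrigues(np.array(ci['rvec'],float))[0];t=np.array(ci['tvec'],float).ravel()
    c=-R.T@t; uv=np.atleast_2d(uv).astype(float)
    d=np.c_[uv,np.ones(len(uv))]@np.linalg.inv(K).T@R
    return c+d*((z-c[2])/d[:,2])[:,None]
def proj(ci,P):
    return cv2.projectPoints(np.atleast_2d(P).astype(float),np.array(ci['rvec'],float),np.array(ci['tvec'],float),np.array(ci['mtx'],float),None)[0][:,0]
E
python3 - <<'E'
from h import *
a,ca=grab('scene','s0.png');b,cb=grab('top','t0.png')
for c in(ca,cb):
    R=cv2.Rodrigues(np.array(c['rvec'],float))[0];print(-R.T@np.array(c['tvec']).ravel(),R.round(2).tolist(),c['mtx'])
s=telemetry.observe();print(s)
E
```

```text
[0.98285267 0.678256   1.01869365] [[-0.81, 0.58, 0.0], [0.44, 0.61, -0.65], [-0.38, -0.53, -0.76]] [[374.63850221   0.         323.09529798]
 [  0.         374.63850221 198.5261507 ]
 [  0.           0.           1.        ]]
[0.43697181 0.02000828 1.08725876] [[-0.03, -1.0, -0.01], [-1.0, 0.03, -0.06], [0.06, 0.01, -1.0]] [[366.00927853   0.         326.41754087]
 [  0.         366.00927853 200.11812892]
 [  0.           0.           1.        ]]
{'clock': 0.1, 'qpos': array([ 1.17380125,  0.52194518, -0.03631484,  1.59990444,  0.02121436,
        1.02113357, -0.11280193]), 'qd': array([-1.34784120e-03, -7.46893789e-04, -8.43596405e-05,  2.49284687e-04,
       -8.42466463e-04,  2.55006494e-03, -1.01817503e-04]), 'joint_efforts': array([ 2.64057649e-03, -9.28505445e+01,  1.98388562e+00, -3.70536017e+01,
        1.81762775e-02,  5.34933584e-03,  2.55795641e-05]), 'position': array([ 0.2004808 , -0.59162867,  0.19270589]), 'tool_rot': array([-1.48229015,  1.56979111,  1.98608042]), 'force': array([ 0.6274355 , -0.21896146,  0.64641906]), 'moment': array([-0.01059609, -0.023964  ,  0.00832839]), 'grip_width': 0.08554922815173273}
```

View pics/t0.png

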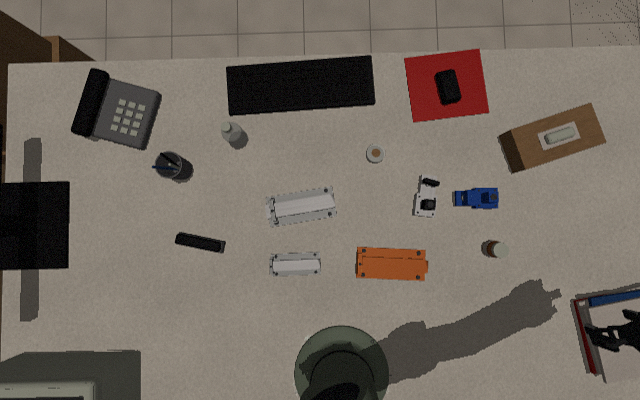

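View pics/s0.png

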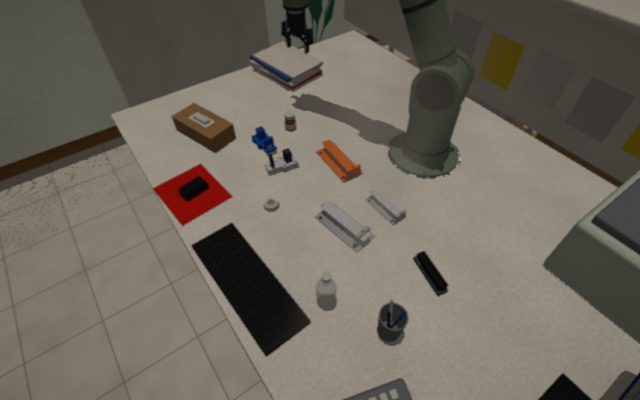

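Candidates. Rails: white at (302,206), smaller white at (295,264), orange at (391,264). I take the larger white one at (302,206). Carriers: white/black at (427,197) and blue at (476,198). I take the white/black one. Next is an enlarged crop to confirm both.

Run:
```python
from h import *
im=cv2.imread('pics/t0.png')
a=cv2.resize(im[172:236,255:350],None,fx=8,fy=8,interpolation=cv2.INTER_CUBIC)[:,:]
b=cv2.resize(im[170:222,405:505],None,fx=7.6,fy=7.6,interpolation=cv2.INTER_CUBIC)
w=760;a=cv2.resize(a,(470,316));b=cv2.resize(b,(540,281))
o=np.zeros((597,540,3),np.uint8);o[:316,:470]=a;o[316:,:540]=b
cv2.imwrite('pics/c0.png',cv2.convertScaleAbs(o,alpha=1.3))
_,ct=None,vision.camera_info('top')
print(ray(ct,[[302,206]],.04),ray(ct,[[427,197]],.03))
```

```text
[[0.48361279 0.09914095 0.04      ]] [[ 0.50064111 -0.2617168   0.03      ]]
```

View pics/c0.png

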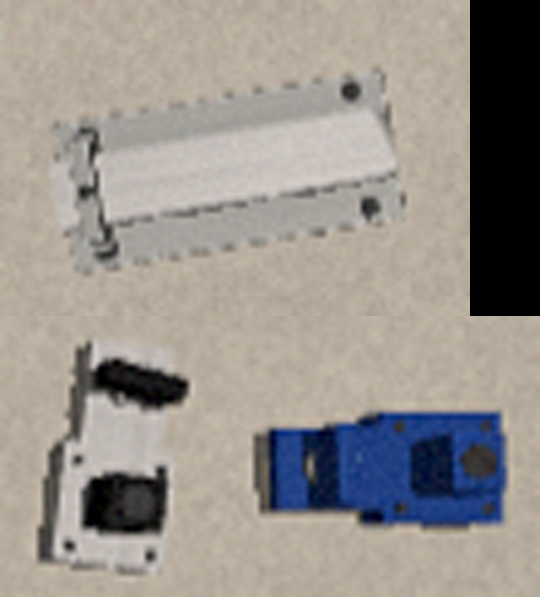

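Crop confirms the pair: the white rail has its stop at the left (+y) end and its open taper at the right (−y). The white carrier has its knob at the top (+x), so its yaw is already near the rail's. I'll move above it for a wrist view.

Run:
```python
from h import *
from scipy.spatial.transform import Rotation as Ro
s=telemetry.observe();R=Ro.from_euler('xyz',s['tool_rot']).as_matrix();print(R.round(3))
c=vision.camera_info('wrist');Rc=cv2.Rodrigues(np.array(c['rvec'],float))[0];t=np.array(c['tvec']).ravel()
print('cam in tool',R.T@(-Rc.T@t-s['position']),'\n',(R.T@Rc.T).round(3),c['mtx'])
# rail yaw from pixels
ct=vision.camera_info('top')
a=ray(ct,[[255+65/4.95,172+195/4.95],[255+395/4.95,172+160/4.95]],.006);d=a[0]-a[1];print(a,np.degrees(np.arctan2(d[1],d[0])))
b=ray(ct,[[405+127/5.4,170+(503-316)/5.4]],.073);k=ray(ct,[[405+140/5.4,170+(382-316)/5.4]],.067);print(b,k,k-b)
```

```text
[[-0.     0.321 -0.947]
 [ 0.001 -0.947 -0.321]
 [-1.    -0.001  0.   ]]
cam in tool [-1.80429740e-01 -8.78387259e-05 -6.80711058e-02] 
 [[ 0.001 -0.267  0.964]
 [ 1.     0.001 -0.001]
 [-0.     0.964  0.267]] [[349.33506419   0.         314.04967428]
 [  0.         349.33506419 200.01124649]
 [  0.           0.           1.        ]]
[[0.47177382 0.20230201 0.006     ]
 [0.48755719 0.00459124 0.006     ]] 94.5642783964309
[[ 0.47680376 -0.25356481  0.073     ]] [[ 0.53945384 -0.2645127   0.067     ]] [[ 0.06265008 -0.01094789 -0.006     ]]
```

play_rows(
  deltas=[
    [20, 40, 20, 0, 0, 0, 80],
    [30, 40, 10, 0, 0, 0, 80],
    [40, 40, 10, 0, 0, 0, 80],
    [45, 45, 0, 0, 0, 0, 80],
    [45, 45, 0, 0, 0, 0, 80],
    [40, 45, 0, 0, 0, 0, 80],
    [30, 40, 0, 0, 0, 0, 80],
    [0, 0, 0, 0, 0, 0, 80],
  ],
)

```text
clock: 1.1
position: [0.4512, -0.295, 0.233]
tool_rot: [-2.142, 1.569, 1.332]
force: [0.3, -1.1, -0.1]
grip_width: 0.0802
```

Run:
```python
from h import *
im,c=grab('wrist','w0.png'); np.save('w0.npy',c,allow_pickle=True); print(telemetry.observe()['position'])
```

```text
[ 0.44966207 -0.29720977  0.23293816]
```

View pics/w0.png

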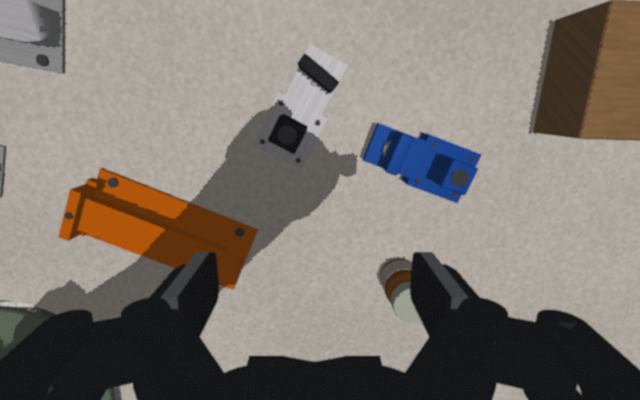

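Wrist view: socket at (288,133), knob bar at (319,73) and the rail's open end at upper left, with the blue carrier and orange rail clear of the path.

Run:
```python
from h import *
im=cv2.imread('pics/w0.png');c=np.load('w0.npy',allow_pickle=True).item()
g=im.max(2)
for th in(35,50):
  m=(g<th).astype(np.uint8);m[200:]=0
  for ct in cv2.findContours(m,0,2)[0]:
    if 100<cv2.contourArea(ct)<5000:
      r=cv2.minAreaRect(ct);print(th,cv2.contourArea(ct),r)
      bx=cv2.boxPoints(r);zt=.073 if r[0][1]>100 else .067
      P=ray(c,bx,zt);print(P.round(4)[:,:2].tolist(),P.mean(0).round(4))
w=cv2.resize(im[30:180,230:370],None,fx=4,fy=4,interpolation=cv2.INTER_CUBIC);cv2.imwrite('pics/w0c.png',cv2.convertScaleAbs(w,alpha=2))
```

```text
35 792.0 ((287.20001220703125, 133.10000610351562), (29.06888198852539, 29.516096115112305), 26.56505012512207)
[[0.4685, -0.2411], [0.4962, -0.2457], [0.4928, -0.2728], [0.4647, -0.2688]] [ 0.4806 -0.2571  0.073 ]
50 843.0 ((287.2000427246094, 133.1000213623047), (29.96331024169922, 30.4105224609375), 26.56505012512207)
[[0.4681, -0.2406], [0.4967, -0.2453], [0.4932, -0.2733], [0.4643, -0.2691]] [ 0.4806 -0.2571  0.073 ]
50 540.5 ((316.75250244140625, 73.52474212646484), (43.200889587402344, 13.931229591369629), 39.289405822753906)
[[0.5418, -0.245], [0.5534, -0.2498], [0.541, -0.2872], [0.5291, -0.2826]] [ 0.5413 -0.2662  0.067 ]
```

View pics/w0c.png

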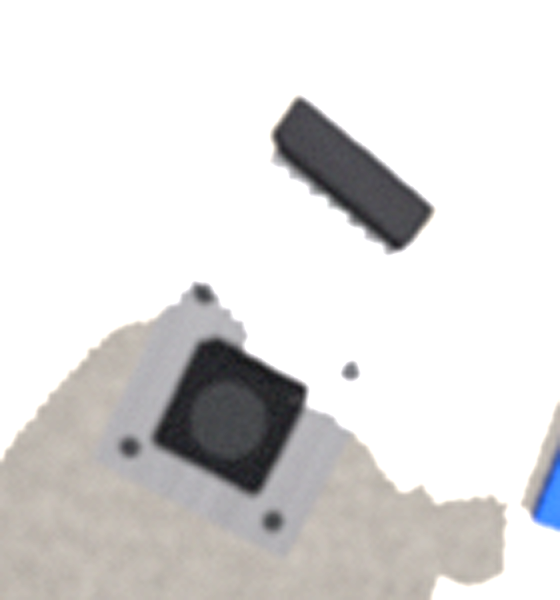

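play_rows(
  deltas=[
    [10, 13, -20, 0, 0, -7, 60],
    [10, 13, -30, 0, 0, -7, 60],
    [11, 14, -30, 0, 0, -7, 60],
    [0, 0, -30, 0, 0, -6.2, 60],
    [0, 0, -30, 0, 0, 0, 60],
    [0, 0, -20, 0, 0, 0, 60],
    [0, 0, 0, 0, 0, 0, 60],
  ],
)

```text
clock: 2.02
position: [0.4785, -0.2593, 0.0721]
tool_rot: [-0.099, 1.568, 2.893]
force: [0.6, -0.8, 0.5]
grip_width: 0.0601
```

Run:
```python
from h import *
from scipy.spatial.transform import Rotation as Ro
im,c=grab('wrist','w1.png');s=telemetry.observe();print(s['position'],s['force'])
R=Ro.from_euler('xyz',s['tool_rot']).as_matrix();print(np.degrees(np.arctan2(R[1,1],R[0,1])),R[:,0])
m=(im.max(2)<50).astype(np.uint8)
P=proj(c,[[.481,-.257,.073],[.481,-.257,.04]]);print(P)
```

```text
[ 0.4792632  -0.25938739  0.0731055 ] [ 0.03523987  0.12105672 -0.61832889]
-98.550607954296 [-1.05984216e-03  7.58347342e-05 -9.99999435e-01]
[[309.90239696 228.19377449]
 [310.51512474 210.15062115]]
```

View pics/w1.png

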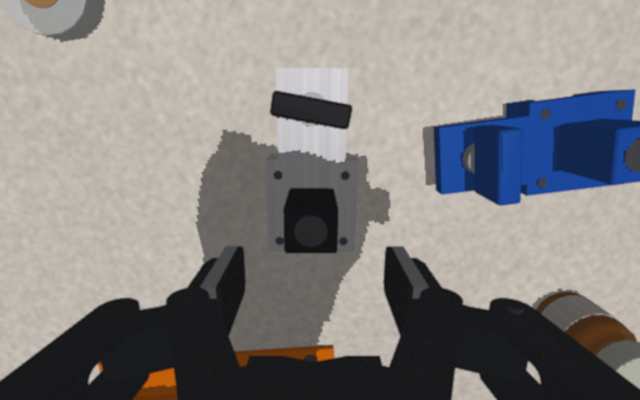

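Aligned: the socket at (311,225) sits between the fingers, whose midpoint is near column 315. Lower and grip.

play_rows(
  deltas=[
    [2, 2, -20, 0, 0, 0, 60],
    [0, 0, -18, 0, 0, 0, 60],
    [0, 0, 0, 0, 0, 0, 45],
    [0, 0, 0, 0, 0, 0, 25],
    [0, 0, 0, 0, 0, 0, 25],
    [0, 0, 0, 0, 0, 0, 25],
  ],
  grip_force=50,
)

```text
clock: 2.82
position: [0.4822, -0.2567, 0.0356]
tool_rot: [2.872, 1.57, -0.417]
force: [0.8, 1.0, 0.5]
grip_width: 0.0251
```

Run:
```python
from h import *
s=telemetry.observe();print(s['position'],s['force'],s['grip_width'])
```

```text
[ 0.48220591 -0.2566731   0.03561842] [0.76631998 0.95136177 0.53715942] 0.025108877492683698
```

play_rows(
  deltas=[
    [0, 0, 0, 0, 0, 0, 10],
    [0, 0, 0, 0, 0, 0, 10],
  ],
)

```text
clock: 3.08
position: [0.482, -0.2566, 0.0353]
tool_rot: [2.954, 1.571, -0.335]
force: [-0.2, 0.5, 2.0]
grip_width: 0.0102
```

Run:
```python
from h import *
im,c=grab('wrist','w2.png');s=telemetry.observe();print(s['position'],s['force'],s['grip_width'])
```

```text
[ 0.48206031 -0.25655898  0.03529817] [-0.9513089  -0.03782007  2.62309343] 0.010058850509978075
```

View pics/w2.png

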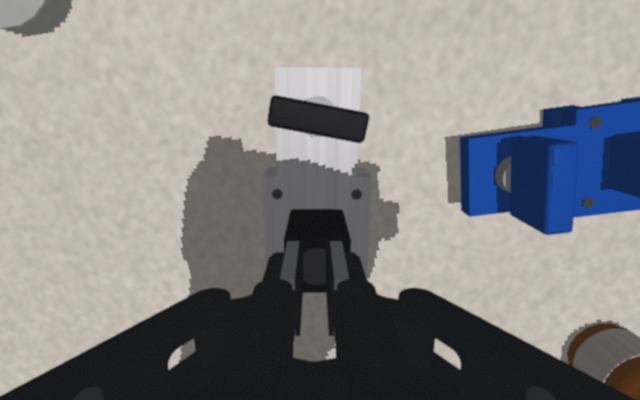

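Run:
```python
from h import *
from scipy.spatial.transform import Rotation as Ro
c=vision.camera_info('wrist');s=telemetry.observe();R=Ro.from_euler('xyz',s['tool_rot']).as_matrix()
p=s['position']
for b in(0,.019,.038): print(b,proj(c,p-b*R[:,0]))
x=np.array([np.cos(np.radians(81.5)),np.sin(np.radians(81.5)),0]);y=np.array([-x[1],x[0],0]);o=np.array([.481,-.257,0])
for z in(.028,.073): print(proj(c,[o+i*x+j*y+[0,0,z] for i,j in((-.015,-.014),(.015,-.014),(.015,.014),(-.015,.014))]).round().tolist())
im=cv2.imread('pics/w2.png')[180:330,230:400];cv2.imwrite('pics/w2c.png',cv2.convertScaleAbs(cv2.resize(im,None,fx=4,fy=4,interpolation=cv2.INTER_CUBIC),alpha=2.5))
```

```text
0 [[314.68988768 231.23230645]]
0.019 [[314.75294842 244.74852472]]
0.038 [[314.83086388 261.44865492]]
[[343.0, 205.0], [289.0, 205.0], [290.0, 251.0], [341.0, 251.0]]
[[351.0, 234.0], [282.0, 234.0], [283.0, 291.0], [349.0, 291.0]]
```

View pics/w2c.png

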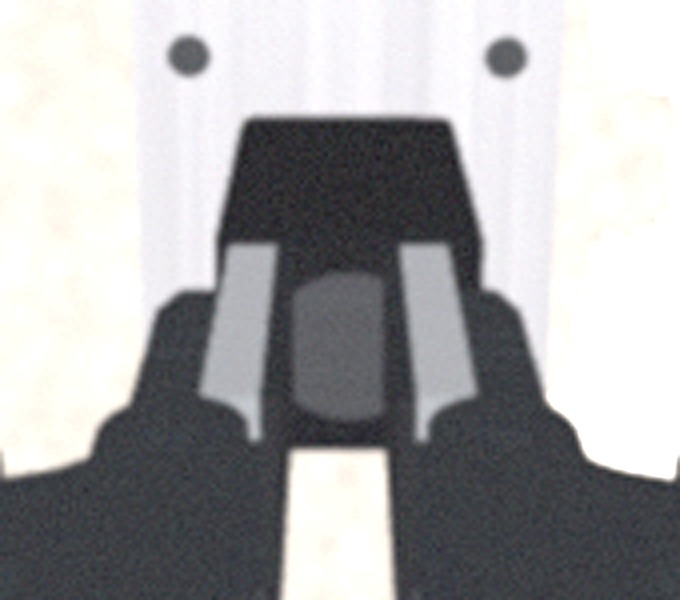

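play_rows(
  deltas=[
    [0, 0, -1, 0, 0, 0, 10],
    [0, 0, 0, 0, 0, 0, 10],
  ],
)

```text
clock: 3.38
position: [0.4821, -0.2566, 0.0352]
tool_rot: [2.756, 1.57, -0.534]
force: [-6.4, 3.2, 23.6]
grip_width: 0.0099
```

play_rows(
  deltas=[
    [0, 0, 5, 0, 0, 0, 10],
    [0, 0, 0, 0, 0, 0, 10],
  ],
)

```text
clock: 3.62
position: [0.4822, -0.2566, 0.0394]
tool_rot: [2.938, 1.57, -0.352]
force: [0.5, -0.6, -0.3]
grip_width: 0.01
```

Pressing down 1 mm gave 24 N, so the real fingertips rest on the socket top while the reported TCP is about 38 mm lower. The fingers end about 38 mm short of the nominal TCP. I'll allow for that: open, go lower, grip again.

play_rows(
  deltas=[
    [0, 0, 2, 0, 0, 0, 60],
    [0, 0, 0, 0, 0, 0, 60],
    [0, 0, 0, 0, 0, 0, 60],
    [0, 0, -10, 0, 0, 0, 60],
    [0, 0, -10, 0, 0, 0, 60],
    [0, 0, 0, 0, 0, 0, 60],
  ],
  grip_force=50,
)

```text
clock: 4.38
position: [0.4814, -0.2562, 0.0201]
tool_rot: [-0.283, 1.569, 2.711]
force: [-0.1, 0.4, -0.2]
grip_width: 0.06
```

play_rows(
  deltas=[
    [0, 0, -8, 0, 0, 0, 60],
    [0, 0, -8, 0, 0, 0, 60],
    [0, 0, 0, 0, 0, 0, 60],
  ],
)

```text
clock: 4.75
position: [0.4816, -0.2563, 0.0045]
tool_rot: [-0.268, 1.57, 2.725]
force: [-0.0, 0.0, -0.1]
grip_width: 0.0598
```

play_rows(
  deltas=[
    [0, 0, 0, 0, 0, 0, 40],
    [0, 0, 0, 0, 0, 0, 20],
    [0, 0, 0, 0, 0, 0, 20],
    [0, 0, 0, 0, 0, 0, 20],
  ],
)

```text
clock: 5.25
position: [0.4822, -0.2566, 0.0055]
tool_rot: [2.962, 1.57, -0.328]
force: [-0.6, -0.3, 5.3]
grip_width: 0.0292
```

play_rows(
  deltas=[
    [0, 0, 15, 0, 0, 0, 20],
    [0, 0, 25, 0, 0, 0, 20],
    [2, 20, 10, 0, 0, 3, 20],
    [2, 40, 0, 0, 0, 5, 20],
    [3, 40, 0, 0, 0, 5, 20],
    [3, 40, 0, 0, 0, 0, 20],
    [2, 30, 0, 0, 0, 0, 20],
    [0, 0, 0, 0, 0, 0, 20],
  ],
  grip_force=70,
)

```text
clock: 6.25
position: [0.494, -0.0833, 0.0556]
tool_rot: [-1.644, 1.57, 1.582]
force: [-0.0, -0.3, -4.0]
grip_width: 0.0289
```

Run:
```python
from h import *
from scipy.spatial.transform import Rotation as Ro
im,c=grab('wrist','w3.png');s=telemetry.observe();print(s['position'],s['force'],s['moment'],s['grip_width'])
np.save('w3.npy',c,allow_pickle=True)
R=Ro.from_euler('xyz',s['tool_rot']).as_matrix();print(np.degrees(np.arctan2(R[1,1],R[0,1])),R[:,0])
```

```text
[ 0.49389175 -0.08509187  0.05548936] [-0.22901778  0.47463752 -3.8056867 ] [-0.08342994  0.04581363  0.03395537] 0.02907556745999864
-85.28638135700741 [-1.29956732e-04  2.34262271e-04 -9.99999964e-01]
```

View pics/w3.png

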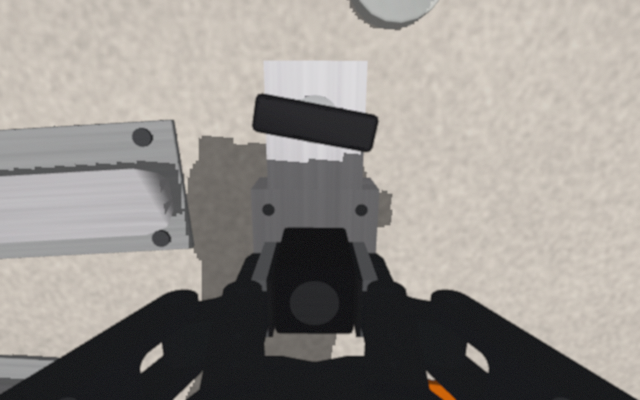

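The carrier is held at (315,290), weighing about 4 N. The rail's open end is at left, with plate corners (174,121) and (190,246). Next I measure the rail and carrier lines from this same image.

Run:
```python
from h import *
im=cv2.imread('pics/w3.png');c=np.load('w3.npy',allow_pickle=True).item()
g=cv2.cvtColor(im,cv2.COLOR_BGR2GRAY)
L=cv2.createLineSegmentDetector().detect(cv2.GaussianBlur(g,(3,3),0))[0][:,0]
for l in L:
    n=np.hypot(l[2]-l[0],l[3]-l[1])
    if n>28 and min(l[1],l[3])<290:
        out=[l.round(1).tolist(),round(n)]
        for z in(.006,.041,.078):
            P=ray(c,l.reshape(2,2),z);d=P[1]-P[0];out.append((z,P[:,:2].round(4).tolist(),round(np.degrees(np.arctan2(d[1],d[0]))%180,2)))
        print(out)
cr=im[100:270,0:400];cv2.imwrite('pics/w3c.png',cv2.convertScaleAbs(cv2.resize(cr,None,fx=2,fy=2,interpolation=cv2.INTER_CUBIC),alpha=1.3))
```

```text
[[260.5, 92.5, 376.79998779296875, 114.69999694824219], 118, (0.006, [[0.5652, -0.0431], [0.558, -0.1179]], np.float64(84.47)), (0.041, [[0.5647, -0.0483], [0.5586, -0.1117]], np.float64(84.47)), (0.078, [[0.5642, -0.0539], [0.5592, -0.1052]], np.float64(84.47))]
[[367.1000061035156, 151.8000030517578, 254.5, 131.10000610351562], 114, (0.006, [[0.5339, -0.1146], [0.541, -0.0403]], np.float64(84.57)), (0.041, [[0.5382, -0.109], [0.5442, -0.046]], np.float64(84.57)), (0.078, [[0.5427, -0.103], [0.5475, -0.0519]], np.float64(84.57))]
[[378.3999938964844, 119.4000015258789, 371.3999938964844, 149.3000030517578], 31, (0.006, [[0.5551, -0.1192], [0.5358, -0.1172]], np.float64(174.07)), (0.041, [[0.5562, -0.1129], [0.5398, -0.1112]], np.float64(174.07)), (0.078, [[0.5572, -0.1062], [0.5439, -0.1048]], np.float64(174.07))]
[[251.3000030517578, 125.9000015258789, 255.39999389648438, 96.5], 30, (0.006, [[0.5442, -0.0381], [0.5626, -0.04]], np.float64(174.17)), (0.041, [[0.5468, -0.0441], [0.5625, -0.0457]], np.float64(174.17)), (0.078, [[0.5497, -0.0505], [0.5623, -0.0517]], np.float64(174.17)
[... 5095 characters left out ...]
.float64(26.97)), (0.041, [[0.4994, 0.0059], [0.515, 0.0138]], np.float64(26.97)), (0.078, [[0.5113, -0.01], [0.5239, -0.0035]], np.float64(26.97))]
[[0.6000000238418579, 242.60000610351562, 149.5, 234.1999969482422], 149, (0.006, [[0.448, 0.1359], [0.4634, 0.0305]], np.float64(98.3)), (0.041, [[0.4654, 0.1034], [0.4784, 0.014]], np.float64(98.3)), (0.078, [[0.4837, 0.0691], [0.4942, -0.0033]], np.float64(98.3))]
[[355.6000061035156, 60.20000076293945, 288.1000061035156, 59.70000076293945], 68, (0.006, [[0.5892, -0.1006], [0.586, -0.0592]], np.float64(94.47)), (0.041, [[0.585, -0.0971], [0.5823, -0.062]], np.float64(94.47)), (0.078, [[0.5806, -0.0934], [0.5784, -0.0649]], np.float64(94.47))]
```

Rail: yaw about 98.1°, entry about (0.500, 0.005). The carrier is held at yaw 94.5°. I'll turn it, bring it to the rail line and lower it just short of the entry.

play_rows(
  deltas=[
    [5, 15, 0, 0, 0, 2, 20],
    [5, 15, 0, 0, 0, 1.6, 20],
    [4.7, 16, 0, 0, 0, 0, 20],
    [0, 0, -12, 0, 0, 0, 20],
    [0, 0, -12, 0, 0, 0, 20],
    [0, 0, 0, 0, 0, 0, 20],
  ],
)

```text
clock: 7.05
position: [0.5077, -0.0409, 0.03]
tool_rot: [-0.058, 1.568, -3.058]
force: [-0.3, 0.4, -3.5]
grip_width: 0.0291
```

```bash
cat > m.py <<'E'
from h import *
import sys
from scipy.spatial.transform import Rotation as Ro
s=telemetry.observe();im,c=grab('wrist',sys.argv[1]);print(s['clock'],s['position'].round(4),s['force'].round(1),s['moment'].round(2),round(s['grip_width'],4))
R=Ro.from_euler('xyz',s['tool_rot']).as_matrix();print('yaw',np.degrees(np.arctan2(R[1,1],R[0,1]))+180,R[:,0].round(4))
g=cv2.cvtColor(im,cv2.COLOR_BGR2GRAY)
L=cv2.createLineSegmentDetector().detect(cv2.GaussianBlur(g,(3,3),0))[0][:,0]
for l in L:
    n=np.hypot(l[2]-l[0],l[3]-l[1])
    if n>35 and min(l[1],l[3])<300:
        print(l.round(1).tolist(),end=' ')
        for z in map(float,sys.argv[2:]):
            P=ray(c,l.reshape(2,2),z);d=P[1]-P[0];print(z,P[:,:2].round(4).tolist(),round(np.degrees(np.arctan2(d[1],d[0]))%180,2),end=' ')
        print()
E
python3 m.py w4.png .006 .041 .053
```

```text
7.05 [ 0.5077 -0.0409  0.03  ] [-0.3  0.4 -3.5] [-0.02  0.02 -0.  ] 0.0291
yaw 98.09137752207855 [-2.3e-03 -2.0e-04 -1.0e+00]
[259.1000061035156, 92.30000305175781, 377.79998779296875, 114.9000015258789] 0.006 [[0.5764, 0.0001], [0.5736, -0.0679]] 87.71 0.041 [[0.5762, -0.0052], [0.5739, -0.0616]] 87.71 0.053 [[0.5761, -0.0071], [0.574, -0.0594]] 87.71 
[368.5, 152.1999969482422, 255.3000030517578, 131.1999969482422] 0.006 [[0.552, -0.0665], [0.5547, 0.0002]] 87.71 0.041 [[0.556, -0.0605], [0.5583, -0.0052]] 87.71 0.053 [[0.5574, -0.0584], [0.5595, -0.007]] 87.71 
[-0.5, 393.79998779296875, 175.5, 286.70001220703125] 0.006 [[0.3435, 0.1645], [0.4478, 0.0421]] 130.45 0.041 [[0.3832, 0.1309], [0.4697, 0.0296]] 130.45 0.053 [[0.3969, 0.1194], [0.4772, 0.0252]] 130.45 
[474.5, 299.8999938964844, 636.7999877929688, 399.0] 0.006 [[0.466, -0.1536], [0.404, -0.2909]] 65.71 0.041 [[0.4847, -0.1326], [0.4334, -0.2464]] 65.71 0.053 [[0.4912, -0.1254], [0.4435, -0.2311]] 65.71 
[143.10000610351562, 204.1999969482422, 0.6000000238418579, 204.3000030517578] 0.006 [[0.5014, 0.0636], [0.4891, 0.1497
[... 1594 characters left out ...]
5357, 0.1055]] 98.27 
[0.6000000238418579, 276.1000061035156, 148.10000610351562, 275.70001220703125] 0.006 [[0.4395, 0.1544], [0.4533, 0.0599]] 98.31 0.041 [[0.4628, 0.1226], [0.4742, 0.0443]] 98.31 0.053 [[0.4708, 0.1117], [0.4814, 0.039]] 98.31 
[232.8000030517578, 148.10000610351562, 240.10000610351562, 263.1000061035156] 0.006 [[0.5432, 0.0122], [0.4706, 0.0018]] 8.16 0.041 [[0.5487, 0.0048], [0.4886, -0.0038]] 8.16 0.053 [[0.5506, 0.0022], [0.4947, -0.0058]] 8.16 
[185.60000610351562, 204.39999389648438, 148.10000610351562, 204.39999389648438] 0.006 [[0.505, 0.038], [0.5018, 0.0606]] 98.13 0.041 [[0.5171, 0.0261], [0.5144, 0.0449]] 98.13 0.053 [[0.5212, 0.0221], [0.5187, 0.0395]] 98.13
```

Carrier needs +1.6 mm in x, +1.5 mm up and +0.3°. Then approach the entry.

play_rows(
  deltas=[
    [1.6, 0, 1.5, 0, 0, 0.3, 20],
    [-0.9, 6, 0, 0, 0, 0, 20],
    [-0.9, 6, 0, 0, 0, 0, 20],
    [0, 0, 0, 0, 0, 0, 20],
  ],
)

```text
clock: 7.6
position: [0.5085, -0.0277, 0.0328]
tool_rot: [-2.392, 1.57, 0.898]
force: [-0.3, 0.2, -4.6]
grip_width: 0.029
```

play_rows(
  deltas=[
    [-0.6, 4, 0, 0, 0, 0, 20],
    [-0.6, 4, 0, 0, 0, 0, 20],
    [0, 0, 0, 0, 0, 0, 20],
  ],
)

```text
clock: 7.98
position: [0.5073, -0.0202, 0.0327]
tool_rot: [-1.722, 1.571, 1.567]
force: [0.1, 0.4, -3.3]
grip_width: 0.0288
```

play_rows(
  deltas=[
    [-0.4, 3, 0, 0, 0, 0, 20],
    [-0.4, 3, 0, 0, 0, 0, 20],
    [0, 0, 0, 0, 0, 0, 20],
  ],
)

```text
clock: 8.35
position: [0.5063, -0.0143, 0.0326]
tool_rot: [-0.225, 1.57, 3.064]
force: [-1.1, 0.6, -3.7]
grip_width: 0.029
```

play_rows(
  deltas=[
    [-0.3, 2, -0.8, 0, 0, 0, 20],
    [0, 0, 0, 0, 0, 0, 20],
  ],
)

```text
clock: 8.6
position: [0.506, -0.0124, 0.0318]
tool_rot: [-0.178, 1.57, 3.111]
force: [-1.6, 0.3, -5.2]
grip_width: 0.0289
```

play_rows(
  deltas=[
    [-0.3, 2, 0, 0, 0, 0, 20],
    [-0.3, 2, 0, 0, 0, 0, 20],
    [0, 0, 0, 0, 0, 0, 20],
  ],
)

```text
clock: 8.98
position: [0.505, -0.0084, 0.0317]
tool_rot: [-0.13, 1.57, -3.124]
force: [-3.9, -1.0, -5.8]
grip_width: 0.0289
```

play_rows(
  deltas=[
    [-0.3, 2, 0, 0, 0, 0, 20],
    [-0.3, 2, 0, 0, 0, 0, 20],
    [0, 0, 0, 0, 0, 0, 20],
  ],
)

```text
clock: 9.35
position: [0.5045, -0.0044, 0.0317]
tool_rot: [-0.085, 1.57, -3.079]
force: [-5.5, -1.4, -5.9]
grip_width: 0.0293
```

Forces say the carrier sits slightly too far +x and a little high; nudge it.

play_rows(
  deltas=[
    [-0.7, 0, -0.5, 0, 0, 0, 20],
    [0, 0, 0, 0, 0, 0, 20],
  ],
)

```text
clock: 9.6
position: [0.5044, -0.0043, 0.0314]
tool_rot: [-2.69, 1.57, 0.599]
force: [-3.4, 0.3, -4.9]
grip_width: 0.0291
```

play_rows(
  deltas=[
    [-0.3, 2, 0, 0, 0, 0, 20],
    [-0.3, 2, 0, 0, 0, 0, 20],
    [0, 0, 0, 0, 0, 0, 20],
  ],
)

```text
clock: 9.98
position: [0.5038, -0.0001, 0.0314]
tool_rot: [-2.339, 1.57, 0.95]
force: [-2.0, 0.6, -4.6]
grip_width: 0.0289
```

play_rows(
  deltas=[
    [-0.3, 2, 0, 0, 0, 0, 20],
    [-0.3, 2, 0, 0, 0, 0, 20],
    [0, 0, 0, 0, 0, 0, 20],
  ],
)

```text
clock: 10.35
position: [0.5032, 0.0038, 0.0314]
tool_rot: [-2.415, 1.57, 0.874]
force: [-1.8, 0.2, -4.6]
grip_width: 0.0289
```

play_rows(
  deltas=[
    [-0.45, 3, 0, 0, 0, 0, 20],
    [-0.45, 3, 0, 0, 0, 0, 20],
    [-0.45, 3, 0, 0, 0, 0, 20],
    [0, 0, 0, 0, 0, 0, 20],
  ],
)

```text
clock: 10.85
position: [0.5018, 0.0129, 0.0314]
tool_rot: [-2.605, 1.57, 0.684]
force: [0.2, -0.6, -3.6]
grip_width: 0.0288
```

play_rows(
  deltas=[
    [-0.45, 3, 0, 0, 0, 0, 20],
    [-0.45, 3, 0, 0, 0, 0, 20],
    [-0.45, 3, 0, 0, 0, 0, 20],
    [0, 0, 0, 0, 0, 0, 20],
  ],
)

```text
clock: 11.35
position: [0.5004, 0.0218, 0.0314]
tool_rot: [-1.832, 1.571, 1.457]
force: [0.2, 0.1, -3.8]
grip_width: 0.029
```

play_rows(
  deltas=[
    [-0.45, 3, 0, 0, 0, 0, 20],
    [-0.45, 3, 0, 0, 0, 0, 20],
    [0, 0, 0, 0, 0, 0, 20],
  ],
)

```text
clock: 11.72
position: [0.4995, 0.0278, 0.0314]
tool_rot: [-1.93, 1.571, 1.359]
force: [0.1, -0.1, -3.1]
grip_width: 0.0287
```

play_rows(
  deltas=[
    [-0.6, 4, 0, 0, 0, 0, 20],
    [-0.6, 4, 0, 0, 0, 0, 20],
    [-0.6, 4, 0, 0, 0, 0, 20],
    [-0.6, 4, 0, 0, 0, 0, 20],
    [0, 0, 0, 0, 0, 0, 20],
  ],
)

```text
clock: 12.35
position: [0.497, 0.0439, 0.0314]
tool_rot: [-1.129, 1.571, 2.16]
force: [0.1, -0.7, -3.4]
grip_width: 0.0294
```

play_rows(
  deltas=[
    [-0.6, 4, 0, 0, 0, 0, 20],
    [-0.6, 4, 0, 0, 0, 0, 20],
    [-0.6, 4, 0, 0, 0, 0, 20],
    [-0.6, 4, 0, 0, 0, 0, 20],
    [0, 0, 0, 0, 0, 0, 20],
  ],
)

```text
clock: 12.98
position: [0.4947, 0.0599, 0.0314]
tool_rot: [-1.848, 1.571, 1.442]
force: [-0.8, -0.9, -4.2]
grip_width: 0.0288
```

```bash
python3 m.py w5.png .041 .053 | cut -c1-400
python3 - <<'E'
from h import *
im=cv2.imread('pics/w5.png');cv2.imwrite('pics/w5b.png',im)
E
```

```text
12.975 [0.4947 0.0599 0.0314] [-0.8 -0.9 -4.2] [-0.01  0.06  0.03] 0.0288
yaw 98.45346177671435 [ 0.e+00  1.e-04 -1.e+00]
[311.79998779296875, 102.19999694824219, 373.20001220703125, 114.0] 0.041 [[0.5621, 0.0712], [0.5611, 0.0416]] 87.99 0.053 [[0.5621, 0.0712], [0.5611, 0.0436]] 87.99 
[261.5, 92.80000305175781, 300.8999938964844, 100.4000015258789] 0.041 [[0.5628, 0.0951], [0.5622, 0.0764]] 87.97 0.053 [[0.5628, 0.0934], [0.5622, 0.076]] 87.97 
[367.1000061035156, 151.89999389648438, 254.3000030517578, 131.10000610351562] 0.041 [[0.543, 0.0411], [0.5448, 0.0967]] 88.12 0.053 [[0.5443, 0.0431], [0.546, 0.0948]] 88.12 
[-0.4000000059604645, 393.8999938964844, 165.6999969482422, 292.3999938964844] 0.041 [[0.3676, 0.2321], [0.451, 0.1358]] 130.9 0.053 [[0.3813, 0.2207], [0.4588, 0.1312]] 130.9 
[466.79998779296875, 295.20001220703125, 637.4000244140625, 399.3999938964844] 0.041 [[0.4737, -0.0278], [0.4204, -0.148]] 66.09 0.053 [[0.4799, -0.0209], [0.4304, -0.1327]] 66.09 
[107.9000015258789, 279.20001220703125, 79.9000015258789, 303.5] 0.041 [[0.4545, 0.167], [0.4371, 0.1825]] 138.27 
[... 2002 characters left out ...]
5478, 0.0266], [0.5265, 0.0234]] 8.4 
[57.0, 301.79998779296875, 48.599998474121094, 263.0] 0.041 [[0.4363, 0.195], [0.4595, 0.1983]] 8.25 0.053 [[0.4451, 0.1862], [0.4667, 0.1893]] 8.25 
[43.70000076293945, 240.8000030517578, 33.79999923706055, 193.5] 0.041 [[0.4721, 0.2002], [0.4975, 0.2037]] 7.79 0.053 [[0.4784, 0.191], [0.502, 0.1943]] 7.79 
[236.89999389648438, 149.39999389648438, 70.5999984741211, 148.6999969482422] 0.041 [[0.5348, 0.1042], [0.5232, 0.1844]] 98.23 0.053 [[0.5367, 0.1018], [0.5259, 0.1764]] 98.23 
[185.60000610351562, 284.6000061035156, 135.60000610351562, 284.6000061035156] 0.041 [[0.4574, 0.1252], [0.4534, 0.1522]] 98.59 0.053 [[0.4648, 0.1214], [0.461, 0.1464]] 98.59
```

View pics/w5.png

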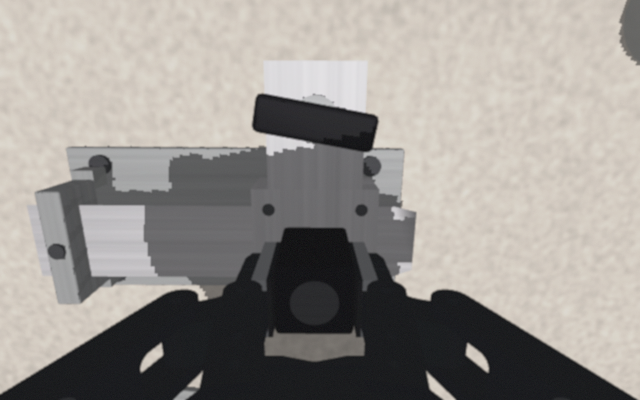

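Stop face is at world y ≈ 0.179 (column ~85, rows 205–278), so about 89 mm of y travel remains. Everything is straight and nearly force-free.

play_rows(
  deltas=[
    [-0.6, 4, 0, 0, 0, 0, 20],
    [-0.6, 4, 0, 0, 0, 0, 20],
    [-0.6, 4, 0, 0, 0, 0, 20],
    [-0.6, 4, 0, 0, 0, 0, 20],
    [-0.6, 4, 0, 0, 0, 0, 20],
    [0, 0, 0, 0, 0, 0, 20],
  ],
)

```text
clock: 13.78
position: [0.4916, 0.0798, 0.0314]
tool_rot: [-1.428, 1.571, 1.861]
force: [-0.8, 0.2, -3.8]
grip_width: 0.0293
```

play_rows(
  deltas=[
    [-0.5, 4, 0, 0, 0, 0, 20],
    [-0.6, 4, 0, 0, 0, 0, 20],
    [-0.6, 4, 0, 0, 0, 0, 20],
    [-0.5, 4, 0, 0, 0, 0, 20],
    [-0.6, 4, 0, 0, 0, 0, 20],
    [0, 0, 0, 0, 0, 0, 20],
  ],
)

```text
clock: 14.52
position: [0.4888, 0.0998, 0.0314]
tool_rot: [-1.652, 1.571, 1.637]
force: [0.3, 0.3, -3.8]
grip_width: 0.029
```

play_rows(
  deltas=[
    [-0.5, 4, 0, 0, 0, 0, 20],
    [-0.6, 4, 0, 0, 0, 0, 20],
    [-0.6, 4, 0, 0, 0, 0, 20],
    [-0.6, 4, 0, 0, 0, 0, 20],
    [-0.6, 4, 0, 0, 0, 0, 20],
    [0, 0, 0, 0, 0, 0, 20],
  ],
)

```text
clock: 15.28
position: [0.4859, 0.1199, 0.0314]
tool_rot: [-1.915, 1.571, 1.374]
force: [-0.6, 0.3, -4.4]
grip_width: 0.0289
```

play_rows(
  deltas=[
    [-0.6, 4, 0, 0, 0, 0, 20],
    [-0.6, 4, 0, 0, 0, 0, 20],
    [-0.5, 4, 0, 0, 0, 0, 20],
    [-0.6, 4, 0, 0, 0, 0, 20],
    [0, 0, 0, 0, 0, 0, 33],
    [0, 0, 0, 0, 0, 0, 33],
  ],
  grip_force=20,
)

```text
clock: 16.02
position: [0.4839, 0.1354, 0.0315]
tool_rot: [-3.043, 1.57, 0.246]
force: [-0.1, -0.5, 0.4]
grip_width: 0.0331
```

play_rows(
  deltas=[
    [-0.3, 2, 0, 0, 0, 0, 33],
    [-0.3, 2, 0, 0, 0, 0, 33],
    [-0.3, 2, 0, 0, 0, 0, 33],
    [0, 0, 0, 0, 0, 0, 33],
  ],
)

```text
clock: 16.52
position: [0.4828, 0.1416, 0.0314]
tool_rot: [-2.531, 1.571, 0.758]
force: [1.1, -0.2, -0.0]
grip_width: 0.0332
```

play_rows(
  deltas=[
    [-0.3, 2, 0, 0, 0, 0, 33],
    [-0.3, 2, 0, 0, 0, 0, 33],
    [0, 0, 0, 0, 0, 0, 33],
  ],
)

```text
clock: 16.9
position: [0.4821, 0.1458, 0.0314]
tool_rot: [-1.633, 1.571, 1.655]
force: [0.5, -0.2, 0.4]
grip_width: 0.0328
```

play_rows(
  deltas=[
    [-0.15, 1, 0, 0, 0, 0, 33],
    [-0.15, 1, 0, 0, 0, 0, 33],
    [-0.15, 1, 0, 0, 0, 0, 33],
  ],
)

```text
clock: 17.27
position: [0.4817, 0.1485, 0.0314]
tool_rot: [-0.051, 1.571, -3.046]
force: [0.6, -2.5, 0.6]
grip_width: 0.0331
```

play_rows(
  deltas=[
    [-0.1, 0.7, 0, 0, 0, 0, 33],
    [-0.1, 0.7, 0, 0, 0, 0, 33],
  ],
)

```text
clock: 17.52
position: [0.4815, 0.1499, 0.0314]
tool_rot: [-0.312, 1.571, 2.977]
force: [0.2, -1.3, 0.8]
grip_width: 0.0327
```

play_rows(
  deltas=[
    [-0.1, 0.5, 0, 0, 0, 0, 33],
    [0, 0.5, 0, 0, 0, 0, 33],
  ],
)

```text
clock: 17.77
position: [0.4814, 0.1507, 0.0314]
tool_rot: [0.778, 1.57, -2.217]
force: [0.3, -4.4, 2.1]
grip_width: 0.0334
```

play_rows(
  deltas=[
    [0, 0.4, 0, 0, 0, 0, 33],
    [0, 0, 0, 0, 0, 0, 33],
  ],
)

```text
clock: 18.02
position: [0.4813, 0.1508, 0.0314]
tool_rot: [0.929, 1.57, -2.066]
force: [-1.0, -4.4, 3.8]
grip_width: 0.0328
```

play_rows(
  deltas=[
    [0, 0.3, 0, 0, 0, 0, 33],
    [0, 0, 0, 0, 0, 0, 33],
  ],
)

```text
clock: 18.27
position: [0.4813, 0.1508, 0.0314]
tool_rot: [1.009, 1.57, -1.986]
force: [0.4, -7.0, 3.6]
grip_width: 0.0329
```

```bash
python3 m.py w6.png .053 .078 .092| cut -c1-300
```

```text
18.275 [0.4813 0.1508 0.0314] [ 0.4 -7.   3.6] [-1.49  0.1  -0.08] 0.0329
yaw 98.38144837942215 [-4.e-04 -8.e-04 -1.e+00]
[264.0, 92.80000305175781, 379.1000061035156, 114.5999984741211] 0.053 [[0.5497, 0.1832], [0.5479, 0.1318]] 88.06 0.078 [[0.5495, 0.1797], [0.548, 0.1364]] 88.06 0.092 [[0.5494, 0.1777], [0.5481, 0.139]] 88.06 
[370.8999938964844, 151.60000610351562, 259.29998779296875, 131.3000030517578] 0.053 [[0.5313, 0.1323], [0.533, 0.1835]] 88.2 0.078 [[0.5341, 0.1368], [0.5354, 0.1799]] 88.2 0.092 [[0.5356, 0.1394], [0.5368, 0.178]] 88.2 
[0.6000000238418579, 392.29998779296875, 159.3000030517578, 292.5] 0.053 [[0.3694, 0.311], [0.4451, 0.2254]] 131.45 0.078 [[0.3977, 0.2874], [0.4614, 0.2152]] 131.45 0.092 [[0.4135, 0.2742], [0.4705, 0.2096]] 131.45 
[471.6000061035156, 294.3999938964844, 637.7000122070312, 398.79998779296875] 0.053 [[0.4673, 0.0677], [0.417, -0.042]] 65.38 0.078 [[0.4801, 0.0824], [0.4378, -0.01]] 65.38 0.092 [[0.4873, 0.0906], [0.4494, 0.0079]] 65.38 
[400.6000061035156, 276.79998779296875, 533.0999755859375, 277.0] 0.053 [[0.4717, 0.1056], [0.4813, 0.03
[... 2701 characters left out ...]
6], [0.5311, 0.0735]] 8.06 
[465.6000061035156, 285.29998779296875, 411.8999938964844, 284.79998779296875] 0.053 [[0.4718, 0.072], [0.4681, 0.099]] 97.79 0.078 [[0.4839, 0.0861], [0.4808, 0.1088]] 97.79 0.092 [[0.4907, 0.0939], [0.4879, 0.1143]] 97.79 
[554.4000244140625, 150.3000030517578, 378.1000061035156, 149.8000030517578] 0.053 [[0.5441, 0.05], [0.5326, 0.1292]] 98.26 0.078 [[0.5448, 0.0675], [0.5351, 0.1342]] 98.26 0.092 [[0.5452, 0.0773], [0.5366, 0.1371]] 98.26 
[224.60000610351562, 204.39999389648438, 221.89999389648438, 163.10000610351562] 0.053 [[0.4967, 0.1961], [0.5162, 0.1989]] 8.06 0.078 [[0.5049, 0.1906], [0.5213, 0.1929]] 8.06 0.092 [[0.5094, 0.1875], [0.5241, 0.1896]] 8.06
```

The advance stopped at y = 0.1508 with force rising to 7 N, and the image puts the carrier centre at y ≈ 0.149, as predicted for contact. The knob axis is at about (0.542, 0.1585) and the bar at about 0.18 rad. I'll release, rise, turn 80° and go over the knob.

play_rows(
  deltas=[
    [0, -0.8, 0, 0, 0, 0, 36],
    [0, 0, 0, 0, 0, 0, 50],
    [0, 0, 0, 0, 0, 0, 50],
    [0, 0, 20, 0, 0, 0, 50],
    [0, 0, 30, 0, 0, 0, 40],
    [0, 0, 10, 0, 0, 10, 40],
    [10, 1, 0, 0, 0, 10, 40],
    [10, 1, 0, 0, 0, 10, 40],
  ],
)

```text
clock: 19.32
position: [0.5018, 0.153, 0.0917]
tool_rot: [2.955, 1.57, 0.49]
force: [-0.5, -1.1, -0.1]
grip_width: 0.0402
```

play_rows(
  deltas=[
    [10, 1.5, 0, 0, 0, 10, 40],
    [10, 2, 0, 0, 0, 10, 40],
    [10, 2, 0, 0, 0, 10, 40],
    [10, 1, 0, 0, 0, 10, 40],
    [0.5, 0, 0, 0, 0, 9.7, 40],
    [0, 0, 0, 0, 0, 0, 40],
    [0, 0, 0, 0, 0, 0, 40],
  ],
)

```text
clock: 20.2
position: [0.5418, 0.1592, 0.0914]
tool_rot: [-1.586, 1.571, 3.089]
force: [0.7, -0.2, -0.9]
grip_width: 0.0399
```

```bash
python3 m.py w7.png .053 .092 .098| cut -c1-300; python3 -c "
from h import *
s=telemetry.observe();print(s['qpos'].round(2));c=vision.camera_info('wrist');print(proj(c,[[.542,.1585,.092],[.478,.1493,.098]]))"
```

```text
20.2 [0.5418 0.1592 0.0914] [ 0.7 -0.2 -0.9] [-0.03  0.07 -0.01] 0.0399
yaw 177.893804666932 [-1.e-04  0.e+00 -1.e+00]
[359.20001220703125, 285.6000061035156, 360.20001220703125, 243.1999969482422] 0.053 [[0.5716, 0.1035], [0.5723, 0.1353]] 88.68 0.092 [[0.5668, 0.1255], [0.5674, 0.1516]] 88.68 0.098 [[0.5661, 0.1289], [0.5667, 0.1541]] 88.68 
[371.8999938964844, 337.79998779296875, 358.79998779296875, 283.8999938964844] 0.053 [[0.5808, 0.0608], [0.5713, 0.1049]] 102.08 0.092 [[0.5744, 0.0904], [0.5666, 0.1266]] 102.08 0.098 [[0.5734, 0.095], [0.5659, 0.13]] 102.08 
[325.6000061035156, 186.89999389648438, 325.3999938964844, 264.3999938964844] 0.053 [[0.5502, 0.175], [0.5485, 0.1206]] 88.26 0.092 [[0.5492, 0.1843], [0.5479, 0.1395]] 88.26 0.098 [[0.5491, 0.1857], [0.5478, 0.1424]] 88.26 
[483.20001220703125, 294.8999938964844, 577.0999755859375, 357.1000061035156] 0.053 [[0.6586, 0.0932], [0.7329, 0.0388]] 143.83 0.092 [[0.6383, 0.117], [0.6994, 0.0724]] 143.83 0.098 [[0.6352, 0.1207], [0.6942, 0.0775]] 143.83 
[268.79998779296875, 283.6000061035156, 256.1000061035156, 337.70001220703
[... 4039 characters left out ...]
0351562, 378.29998779296875, 278.5] 0.053 [[0.5761, 0.1338], [0.5849, 0.1086]] 109.08 0.092 [[0.5706, 0.1504], [0.5778, 0.1296]] 109.08 0.098 [[0.5697, 0.1529], [0.5767, 0.1329]] 109.08 
[86.0999984741211, 248.0, 102.5, 312.0] 0.053 [[0.3872, 0.1384], [0.3885, 0.0891]] 91.53 0.092 [[0.4153, 0.1542], [0.4164, 0.1136]] 91.53 0.098 [[0.4196, 0.1566], [0.4207, 0.1174]] 91.53 
[181.89999389648438, 168.39999389648438, 236.6999969482422, 158.39999389648438] 0.053 [[0.4594, 0.1903], [0.4948, 0.1954]] 8.17 0.092 [[0.4747, 0.1968], [0.5037, 0.201]] 8.17 0.098 [[0.477, 0.1978], [0.5051, 0.2019]] 8.17 
[-0.05  0.59 -0.47  1.83  0.36  0.8  -0.75]
[[313.70239977 233.1336457 ]
 [196.04461512 256.94536961]]
```

View pics/w7.png

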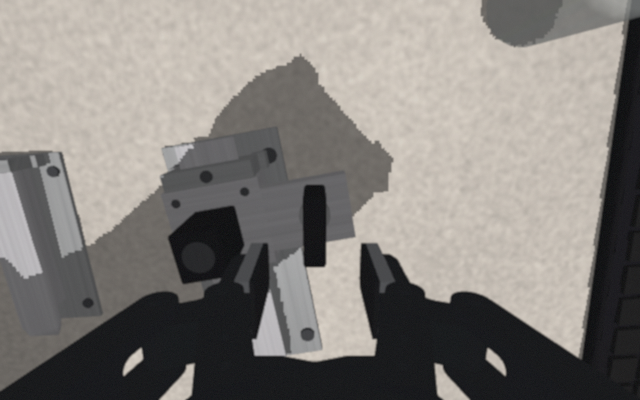

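Bar centre is at about (0.542, 0.159), between the fingers (gap centre near column 313) with its sides parallel to the pads. Lower and grip.

play_rows(
  deltas=[
    [0.5, 0, -20, 0, 0, 0, 40],
    [0, 0, -20, 0, 0, 0, 40],
    [0, 0, -12, 0, 0, 0, 40],
    [0, 0, -8, 0, 0, 0, 40],
    [0, 0, 0, 0, 0, 0, 40],
  ],
)

```text
clock: 20.88
position: [0.5423, 0.1593, 0.0312]
tool_rot: [-1.224, 1.57, -2.828]
force: [-0.2, -0.0, -0.5]
grip_width: 0.04
```

play_rows(
  deltas=[
    [0, 0, 0, 0, 0, 0, 20],
    [0, 0, 0, 0, 0, 0, 12],
    [0, 0, 0, 0, 0, 0, 8],
    [0, 0, 0, 0, 0, 0, 8],
  ],
  grip_force=50,
)

```text
clock: 21.38
position: [0.5429, 0.1594, 0.0318]
tool_rot: [1.958, 1.57, 0.355]
force: [0.7, 0.5, 6.2]
grip_width: 0.012
```

play_rows(
  deltas=[
    [0, 0, 0.3, 0, 0, -5, 8],
    [0, 0, 0, 0, 0, -5, 8],
    [0, 0, 0, 0, 0, -5, 8],
    [0, 0, 0, 0, 0, 0, 8],
  ],
)

```text
clock: 21.88
position: [0.543, 0.1594, 0.032]
tool_rot: [2.012, 1.57, 0.147]
force: [2.4, 0.2, 3.2]
grip_width: 0.0117
```

play_rows(
  deltas=[
    [0, 0, 0, 0, 0, -5, 8],
    [0, 0, 0, 0, 0, -5, 8],
    [0, 0, 0, 0, 0, -5, 8],
    [0, 0, 0, 0, 0, 0, 8],
  ],
)

```text
clock: 22.38
position: [0.5433, 0.1594, 0.0321]
tool_rot: [2.329, 1.569, 0.202]
force: [4.3, 0.3, 3.7]
grip_width: 0.0119
```

```bash
python3 -c "
from h import *
s=telemetry.observe();print(s['position'],s['force'],s['moment'],s['qpos'].round(2))"
```

```text
[0.54334695 0.15939466 0.03214137] [4.33131652 0.33928144 3.73034166] [-0.14219128 -0.93570322 -0.06258013] [-0.18  0.66 -0.29  1.87  0.3   0.65 -1.21]
```

play_rows(
  deltas=[
    [0.3, 0, 0, 0, 0, -5, 8],
    [0, 0, 0, 0, 0, -5, 8],
    [0, 0, 0, 0, 0, -5, 8],
    [0, 0, 0, 0, 0, 0, 8],
  ],
)

```text
clock: 22.88
position: [0.5441, 0.1592, 0.0322]
tool_rot: [2.516, 1.568, 0.127]
force: [6.1, -2.2, 4.7]
grip_width: 0.0118
```

play_rows(
  deltas=[
    [0, 0, 0, 0, 0, -5, 8],
    [0, 0, 0, 0, 0, -5, 8],
    [0, 0, 0, 0, 0, -5, 8],
    [0, 0, 0, 0, 0, 0, 8],
  ],
)

```text
clock: 23.38
position: [0.5444, 0.1588, 0.0323]
tool_rot: [2.63, 1.568, -0.02]
force: [7.2, -4.3, 5.0]
grip_width: 0.0116
```

```bash
cat > q.py <<'E'
from h import *
from scipy.spatial.transform import Rotation as Ro
s=telemetry.observe();R=Ro.from_euler('xyz',s['tool_rot']).as_matrix()
print(s['clock'],s['position'].round(4),s['force'].round(1),s['moment'].round(2),'jaw yaw',np.degrees(np.arctan2(R[1,1],R[0,1])).round(2),s['grip_width'])
E
python3 q.py
```

```text
23.375 [0.5444 0.1588 0.0323] [ 7.2 -4.3  5. ] [-0.91 -1.81 -0.11] jaw yaw -61.85 0.011584685736338106
```

play_rows(
  deltas=[
    [0.4, -0.2, 0, 0, 0, -4, 8],
    [0, 0, 0, 0, 0, -4, 8],
    [0, 0, 0, 0, 0, -4, 8],
    [0, 0, 0, 0, 0, 0, 8],
  ],
)

```text
clock: 23.88
position: [0.5446, 0.1585, 0.0323]
tool_rot: [2.779, 1.568, -0.081]
force: [7.0, -4.4, 6.6]
grip_width: 0.0118
```

```bash
python3 q.py
```

```text
23.875 [0.5446 0.1585 0.0323] [ 7.  -4.4  6.6] [-1.03 -1.43  0.02] jaw yaw -73.84 0.011783251094457799
```

play_rows(
  deltas=[
    [0, 0, 0, 0, 0, -2, 8],
    [0, 0, 0, 0, 0, -2, 8],
    [0, 0, 0, 0, 0, 0, 8],
  ],
)

```text
clock: 24.25
position: [0.5446, 0.1584, 0.0323]
tool_rot: [2.837, 1.568, -0.092]
force: [6.3, -4.2, 6.4]
grip_width: 0.012
```

```bash
python3 q.py
```

```text
24.25 [0.5446 0.1584 0.0323] [ 6.3 -4.2  6.4] [-1.07 -1.46  0.07] jaw yaw -77.8 0.012048801886001948
```

play_rows(
  deltas=[
    [0, 0, 0, 0, 0, -2, 8],
    [0, 0, 0, 0, 0, 0, 8],
  ],
)

```text
clock: 24.5
position: [0.5445, 0.1584, 0.0323]
tool_rot: [2.771, 1.568, -0.192]
force: [5.9, -4.1, 7.2]
grip_width: 0.012
```

```bash
python3 q.py
```

```text
24.5 [0.5445 0.1584 0.0323] [ 5.9 -4.1  7.2] [-1.25 -1.44  0.94] jaw yaw -79.74 0.01197959611569315
```

play_rows(
  deltas=[
    [0, 0, 0, 0, 0, -1.5, 8],
    [0, 0, 0, 0, 0, 0, 8],
  ],
)

```text
clock: 24.75
position: [0.5445, 0.1583, 0.0323]
tool_rot: [2.756, 1.568, -0.233]
force: [7.5, -5.4, 7.9]
grip_width: 0.0123
```

```bash
python3 q.py
```

```text
24.75 [0.5445 0.1583 0.0323] [ 7.5 -5.4  7.9] [-1.33 -1.38  1.35] jaw yaw -81.21 0.012294650363856012
```

Moment jumped from 0.07 to 1.35 N·m: hard stop. Relieve the torque, release, rise.

play_rows(
  deltas=[
    [0, 0, 0, 0, 0, 1.5, 8],
    [0, 0, 0, 0, 0, 0, 20],
    [0, 0, 0, 0, 0, 0, 35],
    [0, 0, 0, 0, 0, 0, 40],
    [0, 0, 10, 0, 0, 0, 40],
    [0, 0, 20, 0, 0, 0, 40],
    [0, 0, 30, 0, 0, 0, 40],
    [0, 0, 0, 0, 0, 0, 40],
  ],
)

```text
clock: 25.75
position: [0.5444, 0.1595, 0.0942]
tool_rot: [-2.953, 1.567, 0.365]
force: [0.3, 0.3, -0.5]
grip_width: 0.0399
```

```bash
python3 m.py w8.png .053 .092 | grep -v "^\[[3-9][0-9][0-9].*\[[0-9.]*, 3[0-9][0-9]" | cut -c1-220
python3 - <<'E'
from h import *
a=cv2.imread('pics/w8.png')
g,c=grab('wrist');m=(g.max(2)<45).astype(np.uint8);m[300:]=0
print(proj(c,[[.5425,.1585,.092],[.478,.1493,.098],[.475,.1787,.053]]).round())
E
```

```text
25.75 [0.5444 0.1595 0.0942] [ 0.3  0.3 -0.5] [-0.01  0.01  0.02] 0.0399
yaw 100.12295411111145 [ 0.0035  0.0013 -1.    ]
[482.29998779296875, 294.3999938964844, 638.5, 397.6000061035156] 0.053 [[0.5036, 0.031], [0.4385, -0.1156]] 66.08 0.092 [[0.5224, 0.0557], [0.4688, -0.0651]] 66.08 
[95.5, 327.20001220703125, 151.10000610351562, 291.3999938964844] 0.053 [[0.4276, 0.3015], [0.4643, 0.263]] 133.6 0.092 [[0.4598, 0.2786], [0.49, 0.2469]] 133.6 
[-0.10000000149011612, 290.20001220703125, 93.5, 323.1000061035156] 0.053 [[0.4462, 0.3687], [0.4308, 0.3029]] 76.81 0.092 [[0.4751, 0.334], [0.4624, 0.2798]] 76.81 
[372.29998779296875, 336.79998779296875, 358.79998779296875, 284.79998779296875] 0.053 [[0.4556, 0.1003], [0.4954, 0.119]] 25.15 0.092 [[0.4828, 0.1128], [0.5157, 0.1282]] 25.15 
[480.6000061035156, 270.0, 404.29998779296875, 267.3999938964844] 0.053 [[0.5216, 0.0379], [0.5142, 0.0907]] 98.04 0.092 [[0.5373, 0.0614], [0.5311, 0.1049]] 98.04 
[363.1000061035156, 216.60000610351562, 488.1000061035156, 220.8000030517578] 0.053 [[0.5454, 0.1267], [0.5572, 0.0438]] 98.13 0.092 [[0.556
[... 1718 characters left out ...]
000610351562, 268.3999938964844, 296.8999938964844] 0.053 [[0.5136, 0.1859], [0.4747, 0.1804]] 8.09 0.092 [[0.5307, 0.1834], [0.4986, 0.1788]] 8.09 
[249.39999389648438, 278.6000061035156, 262.0, 244.89999389648438] 0.053 [[0.4866, 0.1956], [0.5133, 0.1903]] 168.94 0.092 [[0.5084, 0.1913], [0.5304, 0.187]] 168.94 
[486.8999938964844, 224.5, 364.29998779296875, 220.39999389648438] 0.053 [[0.5546, 0.0438], [0.5429, 0.1254]] 98.15 0.092 [[0.5645, 0.0662], [0.5548, 0.1335]] 98.15 
[246.89999389648438, 213.39999389648438, 281.8999938964844, 214.39999389648438] 0.053 [[0.5339, 0.2034], [0.5373, 0.1803]] 98.42 0.092 [[0.5474, 0.1977], [0.5502, 0.1788]] 98.42 
[[316. 233.]
 [311. 341.]
 [270. 297.]]
```

View pics/w8.png

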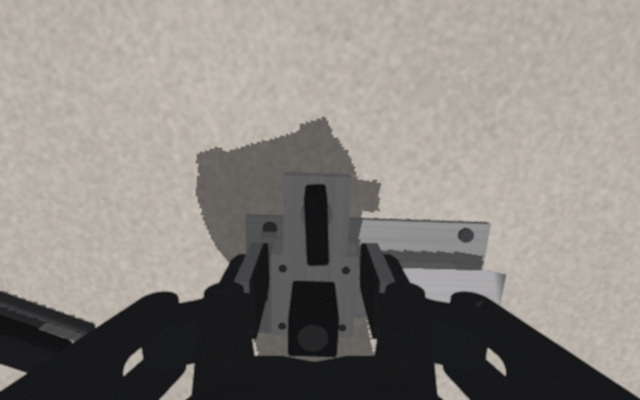

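The picture shows the bar at 12.1° against a rail yaw of 98.2°, so the knob is at about 1.50 rad. The carrier is straight, its edge coincides with the stop edge, and the gripper is clear. Handing in.

```bash
python3 -c "
from h import *
print(workorder.job_done())"
```

```text
the job is handed in; nothing more can be done
None
```

The carrier is on the white rail, against the end stop, with its knob clamped at the hard stop. I have let go, and the job was handed in at about 26 s; no verdict was reported.

- **Insertion:** I gripped the white carrier by its socket and fed it onto the larger white rail from the open end. Side force stayed below 6 N. I then loosened the jaws and pushed with the trailing finger; forward motion stopped at 7 N.
- **Clamping:** I turned the knob clockwise until the moment jumped from 0.07 to 1.35 N·m, then eased off, let go and rose clear.
- **Last checks, from the final wrist picture:**
  - The knob is at about 1.50 rad.
  - The carrier yaw is 97.8–98.4° against the rail's 98.2°.
  - The carrier centre is at y ≈ 0.1497 m, where about 0.149 m was predicted for touching the stop. The edges agree to about 1 mm, which is within calibration.
- **Bystanders:** I moved none of them knowingly; I did not measure their positions again at the end.
- **Not measured:** I could not measure the pad force directly.
- **Disagreement:** The real fingertips sit about 38 mm behind the nominal TCP. My first grasp therefore closed on top of the socket, with a 24 N touch while probing. I allowed for the offset in every later move.

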